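# Put the lure away in the parts drawer

## Task

Put the yellow-green fish lure that lies on the white table away: pull the drawer of the small blue cabinet all the way out to its stop, lay the lure down gently so that it lies flat in the large empty compartment behind the divider, and push the drawer fully home again. The brown lure stays in the front compartment, and everything else on the table stays where it is.

Things in the scene. Friction and masses are not known exactly. Their poses are not given: they have to be found in the camera images.
- drawer (a joint): Slide of the cabinet's only drawer, in m: 0 = fully home, 0.150 = out at its stop; it starts between 0 and 0.012. It slides straight along the cabinet's own x, out towards -x, and stays where it is left; moving it takes about 2 to 4 N at moderate speed.
- cabinet: Low parts cabinet, blue steel case, fixed to the table, yaw within 0.2 rad. Case 195 deep (own x) x 190 wide (own y) x 80 mm high; origin at the centre of its underside (on the table, z = 0), front towards own -x. The light grey drawer front, 12 thick and 186 wide, lies outside the case: its outer face is 109.5 mm from the origin along -x when home.
- drawer_handle (a point): Middle of the drawer's dark horizontal bar handle, axes as the cabinet's; moves with the drawer. The bar is 10 mm thick, straight for 98 mm along y, its centre 46 mm above the table and 36 mm in front of the drawer's outer face (31 mm free gap behind it). It can be pinched from above, fingers closing along the cabinet's x.
- drawer_bay (a point): Centre of the floor of the large rear compartment, 14 mm above the table, axes as the cabinet's; moves with the drawer; 137 mm behind the handle bar (+x). It is 84 (x) x 160 mm (y) inside; the divider before it rises 26 mm above the floor, its rear and side walls 36 mm. Only with the drawer at its stop is it wholly clear of the case (rear wall then 16 mm in front of it).
- front_bay (a point): Centre of the floor of the narrow front compartment (44 mm x 160 mm, same floor height), which holds the brown lure; moves with the drawer.
- fish_lure: Yellow-green fish-shaped lure with a small tail, rigid, 22 g or a little more or less, lying on the table at any yaw: 107 long (own x) x 32 (own y, over the fins) x 14 mm high; origin at its underside. It swaps places with the black minnow and the red craw from start to start.
- fish_grip (a point): Middle of the fish lure's solid body (89 x 15 x 14 mm), 7 mm above its underside; axes as the lure's. Pinch here from above, across the 15 mm (own y).
- brown_lure: Brown stick-shaped lure, 82 x 14 x 10 mm, lying across the drawer's front compartment; origin at the centre of its underside. Stays in that compartment.
- black_minnow: Black minnow lure, 107 x 30 x 11 mm, on the table; bystander.
- red_craw: Red craw-shaped lure, 58 x 27 x 11 mm, on the table; bystander.
- long_pliers: Long-nose pliers with blue handles, 170 x 44 x 12 mm, lying at the left; bystander.
- grey_spool: Black spool of grey line, 61 mm across, 20 mm high, lying at the left; bystander.

How it is judged (in metres and radians):
On the way, in this order (a step that is already met when the one before it is completed fails the run):
1. the drawer is pulled out to its stop (within 8 mm) (value of joint drawer above 0.142 m), for 0.2 s.
2. the fish lure lies flat in the rear compartment, let go, with the drawer still out (x of fish_grip in the frame of drawer_bay between -0.036 and 0.036 m and y of fish_grip in the frame of drawer_bay between -0.07 and 0.07 m and z of fish_grip in the frame of drawer_bay between 0 and 0.013 m and angle between fish_lure's own x axis and vertical between 1.37 and 1.77 rad and contact force between the fingers and fish_lure below 0.1 N and value of joint drawer above 0.12 m), for 0.2 s.
At the end, for the whole second after the job is handed in: The drawer is home (within 6 mm) and still; the fish lure lies flat (within 0.2 rad) and still on the floor of the rear compartment, let go; the brown lure is still in the front compartment (value of joint drawer below 0.006 m and x of fish_grip in the frame of drawer_bay between -0.036 and 0.036 m and y of fish_grip in the frame of drawer_bay between -0.07 and 0.07 m and z of fish_grip in the frame of drawer_bay between 0 and 0.013 m and angle between fish_lure's own x axis and vertical between 1.37 and 1.77 rad and x of brown_lure in the frame of front_bay between -0.024 and 0.024 m and z of brown_lure in the frame of front_bay between -0.01 and 0.02 m and contact force between the fingers and fish_lure below 0.1 N and linear speed of fish_lure below 0.03 m/s and velocity of joint drawer between -0.01 and 0.01 m/s); the robot touches nothing.
It fails at once if the fish lure is dropped from more than about 4 cm or thrown (faster than 0.9 m/s out of the fingers) (contact force between the fingers and fish_lure below 0.1 N and linear speed of fish_lure above 0.9 m/s).
It fails at once if a bystander (black minnow, red craw, pliers or spool) is moved by more than 3 cm (distance of any of black_minnow, red_craw, long_pliers, grey_spool from where it was at the start of the episode above 0.03 m).
It also fails if it takes over 69 s, if anything falls off the work surface, if the arm or the gripper's body presses on something with over 40 N, if the wrist force passes 120 N, or if a joint passes its speed limit or range.

## Robot

A 6-joint arm with a two-finger parallel gripper is mounted at the origin on a cart in front of the work surface, level with it; the furniture and walls round the work are solid. World frame = base frame: x ahead of the robot, y to its left, z up, the work surface at z = 0. Lengths are in mm, angles in rad, forces in N, time in s.
With the tool pointing down it reaches from about 350 to 975 mm from the base axis. Payload 7.1 kg.
Tool frame: the origin (TCP) lies midway between the tips of the shut fingers; the grasp point (between the pads) lies 19 mm behind it (ctrl.grip_depth is the distance from the TCP to the grasp point, in mm); z points along the fingers, y is the line along which they close (so a half turn about z gives the same grasp; the last joint's range is limited). The gripper opens to 88 mm and grips with 3 to 60 N. Pads are 20 mm wide; open, the fingers measure 115 mm over their backs; the gripper's body (75 mm by 178 mm) begins 61 mm behind the grasp point.
Start: joints at [-1.265, 0.423, 1.63, -0, 1.089, -0.019], TCP at [199.467, -592.299, 222.675] pointing down, gripper open.
Joint ranges: [-3, 3], [-0.9, 2.11], [0.09, 2.58], [-1.31, 4.45], [0.11, 2.69], [-2.54, 2.54]. Speed limits (rad/s): [2.39, 2.39, 3.01, 3.14, 3.14, 3.14].

## Interface

Orientations are given as a rotation vector (axis times angle).
In Python, from workcell import get_obs, vision, ctrl gives the robot as it stands.
- The arm moves only by the tool step_arm, never from a script. Its argument "plan" is a list of rows, each a list of 7 numbers: the opening, from -1 (shut) to 1 (fully open), then the shift along the tool's x, y, z as a fraction of full scale, then the turn, a rotation vector about the tool's x, y, z as a fraction of full scale. In form: [[fingers, dx, dy, dz, wx, wy, wz], ...]. A call has 1 to 20 rows; each row shifts and turns the commanded pose from where the row before left it, along the tool's axes as they then stand; what a row does not reach is not made up. Full scale, the value 1, is 50 mm for a shift and 0.12 rad for a turn. A row lasts 1/8 s, in which the tool goes at most 62.5 mm and 10.7 degrees, less where a joint would pass 70% of its speed; a pose out of reach is approached as far as the arm can. A call with a number of a shift or a turn outside -1 to 1 is refused whole. A call with a gripper value outside its range is refused whole. The fingers move at their own pace and stop on an object; the grip force is fixed at half the most. Time passes only in rows, so rows that do not move let the fingers close. It gives the time, the measured TCP pose, the force, the opening and the grip force at its end, in the units of the state.
- get_obs(): the state, without advancing time (a new reading comes with each control period).
- vision.get_image(name): name is "scene" or "side" or "wrist"; returns a dict with "pixels" (420x560x3 uint8, red, green, blue), "depth" (420x560 float32, mm along the optical axis (not along the pixel's ray), 0 where there is no reading), "fx", "fy", "cx", "cy" (pixels), "T" (4x4, takes a point from camera to world coordinates); the wrist camera has in their place "T_tool_cam" (4x4, takes a point from camera to tool coordinates, whose origin is the TCP and whose axes are the flange's). Camera axes: x right, y down, z forward; pixel columns grow to the right and rows downward; lengths in mm; the calibration is good to about 2 mm. The wrist camera is an equidistant fisheye: a pixel r from the principal point sees the ray r / f radians off the axis. A picture is of the moment at which its call begins: read the wrist's pose just before it.
- ctrl.close_job(): hands the job in; it is judged then, once.
The state is a dict: "t": time; "qpos": joint angles; "qvel": joint speeds; "joint_torque": joint torques, N m; "ee_pos": TCP position; "orientation": TCP orientation; "ft_force": force on the tool from outside, world axes, zero at the start; "moment": the same for the moment, N m; "width": finger opening in mm; "grasp_force": force on a finger pad.
Only numpy, scipy, OpenCV 4.12 (cv2) and the standard library are available. Lean on these libraries where they do the work, as an engineer would, in place of code of your own. Each camera call takes 0.05 s, during which the arm holds its last target. There are 200 camera calls.

## Working session

There is one attempt and no reset: what is moved stays moved. The work goes in short steps, Python scripts to look and compute and a tool call to move; the robot and the scene stay as the last step left them, time stands still between calls to the robot, and variables do not carry over. Pictures are saved under pics/ and viewed, at most 10 in all, crops included, and the job is handed in when it is done.

Besides the shell and the picture viewer there is one more tool, called after "Emit:" as name(argument=value, ...), one argument or row to a line, values as JSON. step_arm: Moves the arm, as the interface text tells. Its arguments: {"type":"object","properties":{"plan":{"type":"array","items":{"type":"array","items":{"type":"number","minimum":-1,"maximum":1}}}},"required":["plan"]}

```bash
mkdir -p pics; ls; cat > h.py <<'E'
import numpy as np, cv2
from workcell import get_obs, vision, ctrl
def save(n,f):
    im=vision.get_image(n); cv2.imwrite(f'pics/{f}.png',im['pixels'][:,:,::-1]); np.savez(f'pics/{f}.npz',**im); return im
def pt(im,u,v,d=None):
    z=im['depth'][v,u] if d is None else d
    p=np.array([(u-im['cx'])/im['fx']*z,(v-im['cy'])/im['fy']*z,z,1]); return (im['T']@p)[:3]
E
python3 - <<'E'
from h import *
a=save('scene','s0'); b=save('side','d0')
print(a['T'],b['T'],a['fx'])
o=get_obs(); print(o)
E
```

```text
pics
[[ 9.39056489e-01 -1.76403169e-01  2.95050558e-01  2.96566265e+02]
 [-3.43712160e-01 -4.67067447e-01  8.14683958e-01 -8.21092987e+02]
 [-5.90432117e-03 -8.66446722e-01 -4.99234631e-01  5.72289908e+02]
 [ 0.00000000e+00  0.00000000e+00  0.00000000e+00  1.00000000e+00]] [[-9.99839573e-01  9.14088773e-03 -1.54036513e-02  6.20613189e+02]
 [ 1.78018549e-02  6.02207262e-01 -7.98141283e-01  1.31883945e+03]
 [ 1.98047083e-03 -7.98287453e-01 -6.02273377e-01  1.08597702e+03]
 [ 0.00000000e+00  0.00000000e+00  0.00000000e+00  1.00000000e+00]] 388.25915834031485
{'t': 0.1, 'qpos': array([-1.26500205e+00,  4.23776429e-01,  1.63059550e+00, -7.89218139e-06,
        1.08858395e+00, -1.90099675e-02]), 'qvel': array([-0.0011655 , -0.00079973, -0.00266493, -0.00071403, -0.0010338 ,
        0.00168068]), 'joint_torque': array([-2.06833480e-03, -5.45613456e+01, -2.74324197e+01,  6.45256997e-02,
        1.88631151e-02, -3.10289317e-05]), 'ee_pos': array([ 199.32037585, -591.8461524 ,  221.97902715]), 'orientation': array([-3.09892329e+00, -5.07749234e-01,  3.16733681e-04]), 'ft_force': array([1.08203596, 0.38739652, 0.13885763]), 'moment': array([-0.02859467,  0.00233813, -0.01815832]), 'grasp_force': 0.0, 'width': 87.68786804272845}
```

View pics/s0.png

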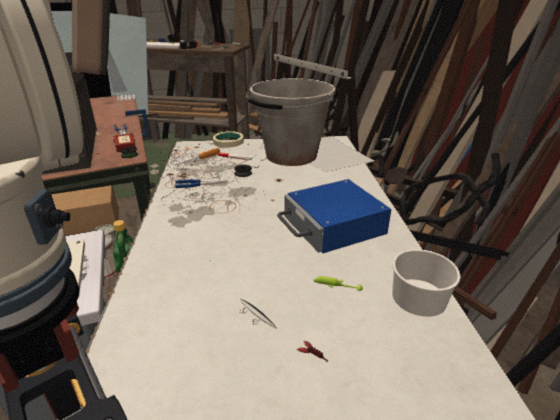

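View pics/d0.png

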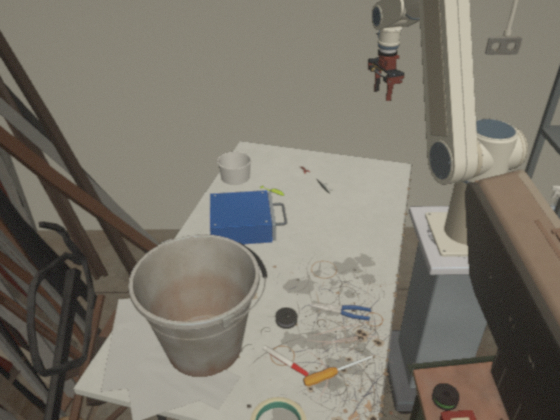

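The scene view shows the cabinet at about (335,212), its handle at about (293,222), the fish lure at (338,283), the minnow at (258,312) and the craw at (313,351). The side view shows the cabinet at (242,217), the handle at (282,214) and the fish at (273,190). I'll enlarge crops of both views.

```bash
python3 - <<'E'
from h import *
a=cv2.imread('pics/s0.png')[170:300,265:400]; b=cv2.imread('pics/d0.png')[170:260,195:300]
a=cv2.resize(a,None,fx=4,fy=4,interpolation=2)
b=cv2.resize(b,None,fx=4,fy=4,interpolation=2)
c=np.zeros((540,960,3),np.uint8); c[:520,:540]=a; c[:360,540:960]=b
cv2.imwrite('pics/c1.png',cv2.resize(c,(800,450)))
A=np.load('pics/s0.npz'); 
A=dict(A)
# fish mask both views
for f in('s0','d0'):
    I=dict(np.load(f'pics/{f}.npz')); h=cv2.cvtColor(I['pixels'],cv2.COLOR_RGB2HSV)
    m=((h[...,0]>28)&(h[...,0]<45)&(h[...,1]>130)&(h[...,2]>90)); 
    m[:170]=0; m[300:]=0; m[:,:240]=0;m[:,400:]=0
    v,u=np.nonzero(m); P=np.array([pt(I,x,y) for x,y in zip(u,v)])
    print(f,len(u),u.min(),u.max(),v.min(),v.max(),np.median(P,0),P.min(0),P.max(0))
    q=P[:,:2]; 
    w,V=np.linalg.eigh(np.cov(q.T)); print('mid',q.mean(0),'axis',V[:,1],np.arctan2(V[1,1],V[0,1]))
    d=(q-q.mean(0))@V[:,1]; e=(q-q.mean(0))@V[:,0]
    print('ext',d.min(),d.max())
    for k in range(int(d.min())//12*12,int(d.max())+1,12):
        s=(d>=k)&(d<k+12)
        if s.any(): print(k,s.sum(),e[s].mean().round(1),np.ptp(e[s]).round(1),P[s,2].mean().round(1))
    # cabinet blue top
    m=((h[...,0]>105)&(h[...,0]<125)&(h[...,1]>150)); m[:175]=0;m[260:]=0
    v,u=np.nonzero(m); P=np.array([pt(I,x,y) for x,y in zip(u,v)]); s=(P[:,2]>72)&(P[:,2]<88)&(P[:,0]>500)
    (cx,cy),sz,an=cv2.minAreaRect(P[s,:2].astype(np.float32)); print('top',s.sum(),(cx,cy),sz,an,P[s,2].mean())
E
```

```text
s0 189 314 361 276 290 [ 619.31629429 -255.54567351   10.71554251] [ 2.96566265e+02 -8.21092987e+02 -3.34648571e-01] [ 679.23286222 -232.58054291  572.28990764]
mid [ 621.00093236 -262.51108404] axis [0.49877461 0.86673173] 1.0486119358379518
ext -645.9604328186225 23.762930730437077
-648 2 2.6 0.0 572.3
-12 10 -9.2 63.7 6.6
0 151 -0.4 101.3 9.7
12 26 5.6 97.1 11.2
top 2717 (737.5145263671875, -53.22648620605469) (192.0656280517578, 187.2151336669922) 5.435559272766113 80.40795288282536
d0 25 272 282 190 194 [ 616.5393774  -236.89320275   13.31683747] [ 598.5796412  -253.78100966    4.18042179] [ 634.67779944 -225.05207779   17.98852783]
mid [ 615.74127539 -237.61522513] axis [-0.81441752  0.58027934] 2.5225210160142675
ext -21.380129016746686 18.840427849816553
-24 5 0.3 12.7 9.9
-12 7 -0.1 6.0 13.7
0 8 -0.5 11.7 12.1
12 5 0.7 6.2 11.7
top 4 (718.7503662109375, 0.043670654296875) (135.93472290039062, 55.02666473388672) 55.500911712646484 79.3902546435339
```

View pics/c1.png

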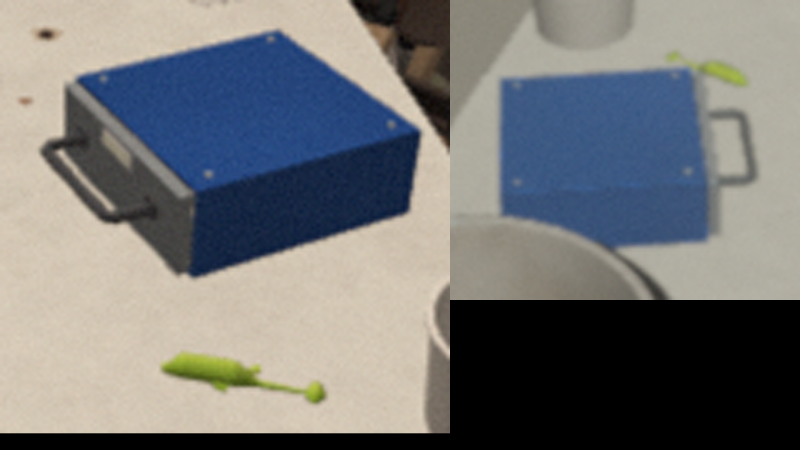

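In the crop, the handle bar corners in scene pixels are about (278.5,214.5) and (296.5,235). In the side view they are about (285.6,224) and (283,203.6). The fish body runs from scene (313,280) to (342,284), with the tail ball at (359,287). Next I'll triangulate these.

```bash
cat >> h.py <<'E'
def ray(I,u,v):
    d=I['T'][:3,:3]@np.array([(u-I['cx'])/I['fx'],(v-I['cy'])/I['fy'],1]); return I['T'][:3,3],d/np.linalg.norm(d)
def tri(rs):
    A=sum(np.eye(3)-np.outer(d,d) for o,d in rs); b=sum((np.eye(3)-np.outer(d,d))@o for o,d in rs)
    p=np.linalg.solve(A,b); return p.round(1),[round(float(np.linalg.norm(np.cross(p-o,d))),1) for o,d in rs]
E
python3 - <<'E'
from h import *
S=dict(np.load('pics/s0.npz'));D=dict(np.load('pics/d0.npz'))
for n,a,b in [('hL',(278.5,214.5),(285.6,224)),('hR',(296.5,235),(283,203.6)),
  ('fishnose',(313,280),(282.5,194)),('fishball',(359,287),(262.5,187))]: print(n,tri([ray(S,*a),ray(D,*b)]))
sc=lambda x,y:(265+x/3.333,170+y/3.333)
# cabinet top front/back corners at z=80 from crop
def z(I,p,h): o,d=ray(I,*p); return (o+d*(h-o[2])/d[2]).round(1)
for p in [(78,78),(188,190),(418,131),(278,30)]: print('top',z(S,sc(*p),80))
for I in(S,):
    h=cv2.cvtColor(I['pixels'],cv2.COLOR_RGB2HSV); m=((h[...,0]>25)&(h[...,0]<48)&(h[...,1]>100)); m[:268]=0; m[296:]=0; m[:,:305]=0;m[:,370:]=0
    v,u=np.nonzero(m&(I['depth']>0)); P=np.array([pt(I,x,y) for x,y in zip(u,v)]); q=P[:,:2]
    print(len(u),P.min(0),P.max(0)); t=P[P[:,2]>6]; body=q[u<341]; tail=q[u>=354]
    print('body',body.mean(0),'tail',tail.mean(0),'z',np.percentile(P[u<341,2],[5,50,95]))
    w,V=np.linalg.eigh(np.cov(body.T)); print(V[:,1],w**.5); d=(body-body.mean(0))@V[:,1]; print(d.min(),d.max())
m=((h[...,0]>105)&(h[...,0]<125)&(h[...,1]>150)); m[:175]=0;m[260:]=0
v,u=np.nonzero(m); P=np.array([pt(S,x,y) for x,y in zip(u,v)]); s=(P[:,2]>76)&(P[:,2]<86)&(P[:,0]>500)
print(cv2.boxPoints(cv2.minAreaRect(P[s,:2].astype(np.float32))))
E
```

```text
hL (array([591.5,  -7.2,  43.8]), [1.5, 1.5])
hR (array([ 597.9, -115.3,   47. ]), [1.1, 1.1])
fishnose (array([ 594. , -231.2,    4.3]), [2.9, 2.9])
fishball (array([ 672.3, -284.5,    2.1]), [2.5, 2.5])
top [635.   29.6  80. ]
top [ 646.4 -149.7   80. ]
top [ 841.2 -137.5   80. ]
top [827.6  49.8  80. ]
233 [ 5.92314917e+02 -2.94755018e+02 -3.34648571e-01] [ 679.23286222 -231.570016     15.96741297]
body [ 616.48037177 -251.47824057] tail [ 672.50942883 -286.6767381 ] z [ 5.44609315 11.33888902 15.24693041]
[-0.83008145  0.55764217] [ 4.73103432 15.06027792]
-26.748289141227293 30.446141118072287
[[ 633.04645    30.863323]
 [ 650.7419   -155.10228 ]
 [ 841.9439   -136.90865 ]
 [ 824.2485     49.05696 ]]
```

Emit:
step_arm(
  plan=[
    [-0.3,0,0,0,0,0,-0.93],
    [-0.3,0,0,0,0,0,-0.93],
    [-0.3,0,0,0,0,0,-0.93],
    [-0.3,0,0,0,0,0,-0.93],
    [-0.3,0,0,0,0,0,-0.93],
    [-0.3,0,0,0,0,0,-0.93],
    [-0.3,0,0,0,0,0,-0.93],
    [-0.3,0,0,0,0,0,-0.93],
    [-0.3,0,0,0,0,0,-0.93],
    [-0.3,0,0,0,0,0,-0.93],
    [-0.3,0,0,0,0,0,-0.93],
    [-0.3,0,0,0,0,0,-0.93],
    [-0.3,0,0,0,0,0,0],
  ],
)

```text
t: 1.72
ee_pos: [199.4, -592.1, 222.3]
orientation: [-2.116, -2.321, -0.001]
ft_force: [-0.2, -0.7, 0.1]
width: 30.8
grasp_force: 0.0
```

Emit:
step_arm(
  plan=[
    [-0.3,0.65,0.6,0,0,0,0],
    [-0.3,0.65,0.6,0,0,0,0],
    [-0.3,0.65,0.6,0,0,0,0],
    [-0.3,0.65,0.6,0,0,0,0],
    [-0.3,0.65,0.6,0,0,0,0],
    [-0.3,0.65,0.6,0,0,0,0],
    [-0.3,0.65,0.6,0,0,0,0],
    [-0.3,0.65,0.6,0,0,0,0],
    [-0.3,0.65,0.6,0,0,0,0],
    [-0.3,0.65,0.6,0,0,0,0],
    [-0.3,0.65,0.6,0,0,0,0],
    [-0.3,0.65,0.6,0,0,0,0],
    [-0.3,0.65,0.6,0,0,0,0],
    [-0.3,0.6,0.4,0,0,0,0],
    [-0.3,0,0,0,0,0,0],
    [-0.3,0,0,0,0,0,0],
  ],
)

```text
t: 3.72
ee_pos: [565.1, -103.9, 222.4]
orientation: [-2.116, -2.321, 0.001]
ft_force: [0.3, 0.8, -0.0]
width: 30.9
grasp_force: 0.0
```

```bash
cat >> h.py <<'E'
from scipy.spatial.transform import Rotation as Ro
def pose():
    o=get_obs(); T=np.eye(4); T[:3,:3]=Ro.from_rotvec(o['orientation']).as_matrix(); T[:3,3]=o['ee_pos']; return T,o
def go(p,psi=None):
    T,o=pose(); R=T[:3,:3]; cur=np.arctan2(R[1,1],R[0,1])
    print('t',round(o['t'],2),'pos',T[:3,3].round(1),'psi',cur.round(4),'tz',R[:,2].round(4),'w',o['width'],'f',o['ft_force'].round(1))
    print('shift units',((R.T@(np.array(p)-T[:3,3]))/50).round(3))
    if psi is not None: print('wz',round(-(psi-cur)/0.12,2))
def wray(W,T,u,v):
    x,y=u-W['cx'],v-W['cy']; r=np.hypot(x,y); th=r/W['fx']; d=np.array([x/r*np.sin(th),y/r*np.sin(th),np.cos(th)])
    C=T@W['T_tool_cam']; return C[:3,3],C[:3,:3]@d
def wproj(W,T,p):
    C=np.linalg.inv(T@W['T_tool_cam']); q=C[:3,:3]@p+C[:3,3]; r=np.hypot(q[0],q[1]); th=np.arctan2(r,q[2]); return (W['cx']+W['fx']*th*q[0]/r,W['cy']+W['fx']*th*q[1]/r)
E
python3 - <<'E'
from h import *
T,o=pose(); W=save('wrist','w0'); np.save('pics/w0T.npy',T)
go([592.7,-66.8,222],0.095)
print(W['T_tool_cam'].round(3),W['fx'])
for p in [(592.7,-66.8,46),(597,-18,46),(588,-115.6,46)]: print(wproj(W,T,np.array(p)))
E
```

```text
t 3.77 pos [ 565.  -104.3  222.5] psi 0.0918 tz [-7.e-04 -2.e-04 -1.e+00] w 30.675703807255037 f [-0.1 -0.2  0.3]
shift units [0.696 0.621 0.009]
wz -0.03
[[ 0.00000e+00 -9.62000e-01 -2.74000e-01  7.48460e+01]
 [ 1.00000e+00  1.00000e-03 -1.00000e-03 -2.87000e-01]
 [ 1.00000e-03 -2.74000e-01  9.62000e-01 -1.62287e+02]
 [ 0.00000e+00  0.00000e+00  0.00000e+00  1.00000e+00]] 325.19226210127806
(np.float64(310.19901121043847), np.float64(154.7933750268424))
(np.float64(319.2208233757256), np.float64(109.02117308210131))
(np.float64(300.808790928269), np.float64(199.20659818431068))
```

View pics/w0.png

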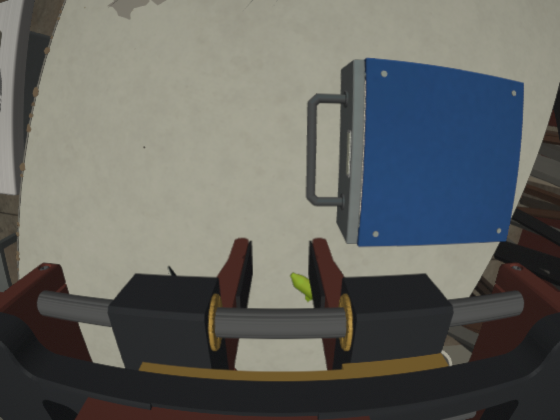

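The wrist view shows the handle bar from about (313,103) to (312,200), and the case top corners at (367,66), (359,243), (522,83) and (508,243). The fish is at (303,286). Now I'll turn these into positions.

```bash
python3 - <<'E'
from h import *
W=dict(np.load('pics/w0.npz'));T=np.load('pics/w0T.npy');S=dict(np.load('pics/s0.npz'))
def z(p,h): o,d=wray(W,T,*p); return (o+d*(h-o[2])/d[2]).round(1)
a,b=z((313,103),46),z((312,200),46); print(a,b,(a+b)/2,np.arctan2(*(a-b)[[1,0]])-np.pi/2)
print(z((312,150),46))
print(tri([wray(W,T,313,103),ray(S,278.5,214.5)]),tri([wray(W,T,312,200),ray(S,296.5,235)]))
print([z(p,80) for p in [(367,66),(359,243),(522,83),(508,243)]])
g=(W['pixels'][150,295:375].astype(int).sum(1)); print(g)
g=(W['pixels'][120,295:345].astype(int).sum(1)); print(g);g=(W['pixels'][185,295:345].astype(int).sum(1)); print(g)
E
```

```text
[590.  -12.5  46. ] [ 600.2 -115.3   46. ] [595.1 -63.9  46. ] 0.09889808820522394
[594.  -61.6  46. ]
(array([590.4, -12.7,  47.6]), [0.6, 0.6]) (array([ 599.7, -115. ,   46.8]), [0.4, 0.4])
[array([634.3,  28.3,  80. ]), array([ 650.4, -147.6,   80. ]), array([823.5,  53.2,  80. ]), array([ 848.1, -136.5,   80. ])]
[462 464 463 463 463 465 468 468 469 467 455 350 227 199 204 211 219 216
 207 190 203 362 458 469 470 471 471 473 471 471 469 467 468 466 467 467
 468 468 467 468 468 472 473 457 320 188 164 165 166 166 168 187 263 309
 399 370 258 305 330 341 340 340 341 337 335 335 333 317 371 242 212 222
 224 221 222 222 224 221 221 223]
[468 468 468 468 469 468 468 467 466 466 464 429 255 192 202 208 216 216
 209 197 197 296 416 465 468 465 465 463 463 464 464 464 465 464 465 470
 471 470 469 468 467 466 468 463 419 295 185 167 168 165]
[474 476 477 476 474 471 470 468 467 462 417 303 207 202 211 216 217 208
 195 215 387 462 468 468 468 467 467 464 464 464 462 463 463 464 464 464
 465 464 460 462 467 464 434 263 176 168 167 169 168 168]
```

Emit:
step_arm(
  plan=[
    [-0.3,0.37,0.32,0,0,0,-0.04],
    [-0.3,0.37,0.32,0,0,0,0],
    [-0.3,0,0,0.6,0,0,0],
    [-0.3,0,0,0.6,0,0,0],
    [-0.3,0,0,0.6,0,0,0],
    [-0.3,0,0,0.6,0,0,0],
    [-0.3,0,0,0.3,0,0,0],
    [-0.3,0,0,0.3,0,0,0],
    [-0.3,0,0,0.3,0,0,0],
    [-0.3,0,0,0.3,0,0,0],
    [-0.3,0,0,0.3,0,0,0],
    [-0.3,0,0,0,0,0,0],
    [-0.3,0,0,0,0,0,0],
  ],
)

```text
t: 5.4
ee_pos: [594.1, -63.8, 27.8]
orientation: [2.11, 2.327, 0.0]
ft_force: [-1.1, 0.4, -0.0]
width: 30.6
grasp_force: 0.0
```

Emit:
step_arm(
  plan=[
    [-1,0,0,0,0,0,0],
    [-1,0,0,0,0,0,0],
    [-1,0,0,0,0,0,0],
    [-1,0,0,0,0,0,0],
    [-1,0,0,0,0,0,0],
  ],
)

```text
t: 6.02
ee_pos: [593.9, -63.8, 28.1]
orientation: [2.11, 2.327, 0.0]
ft_force: [-2.7, -0.3, 5.8]
width: 9.2
grasp_force: 30.0
```

Emit:
step_arm(
  plan=[
    [-1,0,-0.1,0,0,0,0],
    [-1,0,-0.2,0,0,0,0],
    [-1,0,-0.25,0,0,0,0],
    [-1,0,-0.25,0,0,0,0],
    [-1,0,-0.25,0,0,0,0],
    [-1,0,-0.25,0,0,0,0],
    [-1,0,-0.25,0,0,0,0],
    [-1,0,-0.25,0,0,0,0],
    [-1,0,-0.25,0,0,0,0],
    [-1,0,-0.25,0,0,0,0],
    [-1,0,-0.25,0,0,0,0],
    [-1,0,-0.2,0,0,0,0],
    [-1,0,-0.1,0,0,0,0],
    [-1,0,0,0,0,0,0],
  ],
)

```text
t: 7.78
ee_pos: [449.9, -76.9, 28.0]
orientation: [-2.109, -2.325, 0.001]
ft_force: [-2.2, 7.6, 11.8]
width: 9.2
grasp_force: 30.0
```

Emit:
step_arm(
  plan=[
    [-1,0,-0.05,0,0,0,0],
    [-1,0,-0.05,0,0,0,0],
    [-1,0,0,0,0,0,0],
  ],
)

```text
t: 8.15
ee_pos: [445.5, -77.3, 28.0]
orientation: [-2.109, -2.326, 0.0]
ft_force: [-0.4, 8.4, 11.3]
width: 9.2
grasp_force: 30.0
```

Emit:
step_arm(
  plan=[
    [-1,0,-0.04,0,0,0,0],
    [-1,0,-0.04,0,0,0,0],
    [-1,0,0,0,0,0,0],
    [-1,0,0,0,0,0,0],
  ],
)

```text
t: 8.65
ee_pos: [444.4, -77.5, 28.1]
orientation: [2.11, 2.325, 0.005]
ft_force: [8.5, 14.2, 0.9]
width: 9.0
grasp_force: 30.0
```

Emit:
step_arm(
  plan=[
    [-0.3,0,0.06,0,0,0,0],
    [-0.3,0,0,0,0,0,0],
    [-0.3,0,0,0,0,0,0],
    [-0.3,0,0,-0.3,0,0,0],
    [-0.3,0,0,-0.6,0,0,0],
    [-0.3,0,0,-0.8,0,0,0],
    [-0.3,0,0,-0.8,0,0,0],
    [-0.3,0,0,-0.8,0,0,0],
    [-0.3,0,0,-0.6,0,0,0],
    [-0.3,-0.75,0.665,0,0,0,0],
    [-0.3,-0.75,0.665,0,0,0,0],
    [-0.3,-0.75,0.665,0,0,0,0],
    [-0.3,-0.75,0.665,0,0,0,0],
    [-0.3,-0.75,0.665,0,0,0,0],
    [-0.3,-0.75,0.665,0,0,0,0],
  ],
)

```text
t: 10.52
ee_pos: [667.2, -283.8, 223.7]
orientation: [2.11, 2.327, -0.0]
ft_force: [0.3, 0.0, 0.7]
width: 30.8
grasp_force: 0.0
```

Emit:
step_arm(
  plan=[
    [0.1,0,0,0,0,0,-0.92],
    [0.1,0,0,0,0,0,-0.92],
    [0.1,0,0,0,0,0,-0.92],
    [0.1,0,0,0,0,0,-0.92],
    [0.1,0,0,0,0,0,-0.92],
    [0.1,0,0,0,0,0,-0.92],
    [0.1,0,0,0,0,0,-0.92],
    [0.1,0,0,0,0,0,-0.92],
    [0.1,0,0,0,0,0,0],
    [0.1,0,0,0,0,0,0],
  ],
)

```text
t: 11.78
ee_pos: [666.5, -282.7, 223.2]
orientation: [0.916, 3.005, -0.0]
ft_force: [-0.6, 0.1, -0.3]
width: 48.5
grasp_force: 0.0
```

```bash
python3 - <<'E'
from h import *
T,o=pose(); W=save('wrist','w1'); np.save('pics/w1T.npy',T); save('scene','s1')
go([622,-254,222],0.977)
print(wproj(W,T,np.array([622,-254,10])))
E
```

```text
t 11.88 pos [ 666.6 -282.6  222.9] psi 0.9799 tz [ 0. -0. -1.] w 48.16598301461253 f [0.3 0.  0.5]
shift units [ 1.059 -0.021  0.019]
wz 0.02
(np.float64(279.62974449556464), np.float64(135.39921009253598))
```

View pics/w1.png

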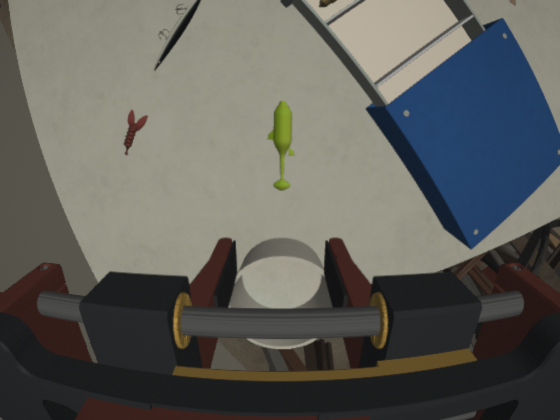

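The wrist view shows the fish upright in the frame: nose (283,101), body end about (283,150), tail tip (282,188). The white cup sits at (283,280), close to where the gripper will come down, so I'll measure both.

```bash
python3 - <<'E'
from h import *
W=dict(np.load('pics/w1.npz'));T=np.load('pics/w1T.npy');S=dict(np.load('pics/s0.npz'))
def z(p,h): o,d=wray(W,T,*p); return (o+d*(h-o[2])/d[2]).round(1)
for p in [(283,101),(283,110),(283,125),(283,140),(283,150),(282,184),(282,190)]: print(p,z(p,8))
h=cv2.cvtColor(W['pixels'],cv2.COLOR_RGB2HSV); m=((h[...,0]>25)&(h[...,0]<48)&(h[...,1]>120)); m[:90]=0; m[200:]=0; m[:,:255]=0; m[:,310:]=0
for v in range(98,195,5):
    u=np.nonzero(m[v])[0]
    if len(u): print(v,u.min(),u.max(),np.median(u))
print('nose tri',tri([wray(W,T,283,101),ray(S,313,280)]),'ball',tri([wray(W,T,282,184),ray(S,359.5,287)]))
print('body pt', tri([wray(W,T,283,150),ray(S,342,284)]))
P=np.array([pt(S,u,v) for v in range(245,320) for u in range(388,465) if S['depth'][v,u]>0]); P=P[(P[:,2]>15)]
print('cup',np.percentile(P,[1,50,99],axis=0).round())
top=P[P[:,2]>np.percentile(P[:,2],90)-4]; print(top.min(0),top.max(0))
I=dict(np.load('pics/s1.npz'));
c=I['pixels'][170:300,230:400,::-1]; cv2.imwrite('pics/c2.png',cv2.resize(c,None,fx=4,fy=4,interpolation=2))
E
```

```text
(283, 101) [ 591.1 -228.6    8. ]
(283, 110) [ 599.7 -234.4    8. ]
(283, 125) [ 614.2 -244.1    8. ]
(283, 140) [ 628.7 -253.8    8. ]
(283, 150) [ 638.4 -260.3    8. ]
(282, 184) [ 671.4 -283.8    8. ]
(282, 190) [ 677.5 -287.9    8. ]
103 280 285 282.5
108 277 288 282.5
113 275 290 282.5
118 275 290 282.5
123 275 290 282.5
128 274 290 282.0
133 270 290 280.0
138 269 290 279.5
143 275 289 282.0
148 278 289 283.5
153 280 293 286.5
158 280 283 281.5
163 281 283 282.0
168 281 282 281.5
173 281 282 281.5
178 281 282 281.5
183 275 288 281.5
188 278 285 281.5
nose tri (array([ 591.5, -228.7,    2.1]), [0.7, 0.7]) ball (array([ 673.8, -285.1,    3. ]), [1.6, 1.6])
body pt (array([ 642. , -262.2,    2.5]), [3.4, 3.4])
cup [[ 715. -414.   16.]
 [ 778. -354.   52.]
 [ 835. -293.   80.]]
[ 710.74764391 -417.38072574   73.58463379] [ 839.66531774 -288.29952983   80.5919481 ]
```

View pics/c2.png

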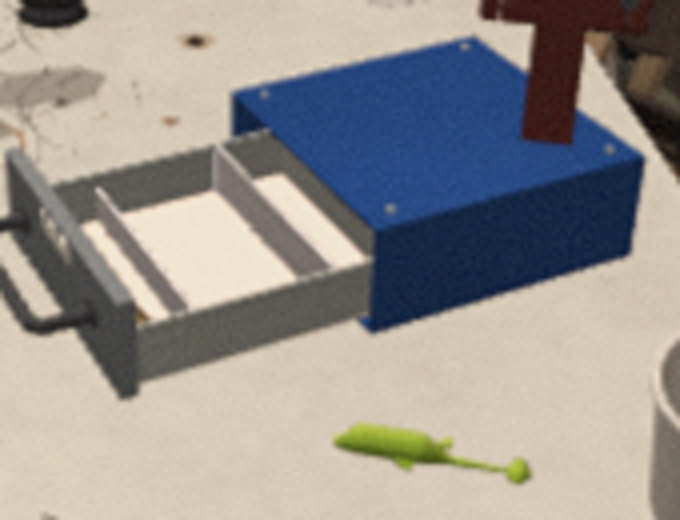

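The drawer is at its stop with the rear compartment clear and empty. The fish lies along the tool x axis and the cup is clear of the gripper's path, so I'll go down to grasp.

Emit:
step_arm(
  plan=[
    [0.1,0.6,0.02,0,0,0,0],
    [0.1,0.6,0.03,0,0,0,0],
    [0.1,0,0,0.6,0,0,0],
    [0.1,0,0,0.6,0,0,0],
    [0.1,0,0,0.6,0,0,0],
    [0.1,0,0,0.6,0,0,0],
    [0.1,0,0,0.6,0,0,0],
    [0.1,0,0,0.4,0,0,0],
    [0.1,0,0,0.4,0,0,0],
    [0.1,0,0,0.3,0,0,0],
    [0.1,0,0,0.2,0,0,0],
    [0.1,0,0,0,0,0,0],
    [0.1,0,0,0,0,0,0],
  ],
)

```text
t: 13.5
ee_pos: [618.7, -247.4, 8.3]
orientation: [0.913, 3.005, -0.0]
ft_force: [0.6, 0.8, -0.1]
width: 48.4
grasp_force: 0.0
```

Emit:
step_arm(
  plan=[
    [0.1,0,0,0.1,0,0,0],
    [0.1,0,0,0,0,0,0],
    [-1,0,0,0,0,0,0],
    [-1,0,0,0,0,0,0],
    [-1,0,0,0,0,0,0],
    [-1,0,0,0,0,0,0],
    [-1,0,0,0,0,0,0],
    [-1,0,0,0,0,0,0],
  ],
)

```text
t: 14.5
ee_pos: [618.2, -247.2, 2.8]
orientation: [0.913, 3.006, -0.0]
ft_force: [0.1, -0.6, 0.9]
width: 15.4
grasp_force: 30.0
```

Emit:
step_arm(
  plan=[
    [-1,0,0,-0.1,0,0,0],
    [-1,0,0,-0.2,0,0,0],
    [-1,0,0,-0.5,0,0,0],
    [-1,0,0,-0.6,0,0,0],
    [-1,0,0,-0.6,0,0,0],
    [-1,0,0,-0.5,0,0,0],
    [-1,0,0,-0.3,0,0,0],
    [-1,0,0,0,0,0,0],
  ],
)

```text
t: 15.5
ee_pos: [618.9, -247.5, 144.1]
orientation: [0.912, 3.004, -0.0]
ft_force: [0.2, -0.0, -0.4]
width: 15.4
grasp_force: 30.0
```

Emit:
step_arm(
  plan=[
    [-1,0,0,0,0,0,0.92],
    [-1,0,0,0,0,0,0.92],
    [-1,0,0,0,0,0,0.92],
    [-1,0,0,0,0,0,0.92],
    [-1,0,0,0,0,0,0.92],
    [-1,0,0,0,0,0,0.92],
    [-1,0,0,0,0,0,0.92],
    [-1,0,0,0,0,0,0.92],
    [-1,0,0,-0.5,0,0,0],
    [-1,0,0,-0.5,0,0,0],
    [-1,0.5,-0.21,0,0,0,0],
    [-1,0.5,-0.21,0,0,0,0],
    [-1,0.5,0,0,0,0,0],
    [-1,0.5,0,0,0,0,0],
    [-1,0.5,0,0,0,0,0],
    [-1,0.2,0,0,0,0,0],
    [-1,0,0,0,0,0,0],
    [-1,0,0,0,0,0,0],
  ],
)

```text
t: 17.75
ee_pos: [584.3, -115.4, 192.5]
orientation: [2.11, 2.327, -0.0]
ft_force: [-0.3, 0.1, -1.2]
width: 15.6
grasp_force: 30.0
```

```bash
python3 - <<'E'
from h import *
T,o=pose(); W=save('wrist','w2'); np.save('pics/w2T.npy',T)
go([579,-50.5,194],0.094); print(o['grasp_force'])
E
```

```text
t 17.8 pos [ 584.3 -115.6  192.6] psi 0.0974 tz [ 1.e-04 -2.e-04 -1.e+00] w 15.302304310267097 f [-1.   0.2 -0.8]
shift units [ 1.306  0.022 -0.028]
wz 0.03
29.96688276529312
```

View pics/w2.png

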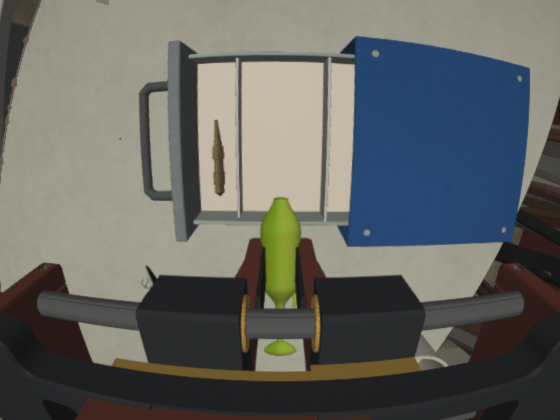

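The lure is held aligned. The bay lies between the divider top (239,140) and the rear wall top (327,138), and between the side-wall tops (285,57) and (283,217). The brown lure is at (218,160).

```bash
python3 - <<'E'
from h import *
W=dict(np.load('pics/w2.npz'));T=np.load('pics/w2T.npy')
def z(p,h): o,d=wray(W,T,*p); return (o+d*(h-o[2])/d[2]).round(1)
D=z((239,140),40);B=z((327,138),50);L=z((285,57),50);R=z((283,217),50)
H=z((146,142),46);print(D,B,L,R,H)
C=np.array([.9953,.097]);Y=np.array([-.097,.9953])
c=np.array([(D[:2]+B[:2])/2@C,(L[:2]+R[:2])/2@Y]); print('bay',c[0]*C+c[1]*Y,'from handle',(H[:2]+137*C))
b=c[0]*C+(c[1]+16)*Y; go([*b,194],.097)
E
```

```text
[539.1 -67.8  40. ] [622.3 -56.8  50. ] [575.5  15.   50. ] [ 588.9 -138.2   50. ] [444.8 -75.2  46. ]
bay [580.66458659 -61.75331759] from handle [581.1561 -61.911 ]
t 17.8 pos [ 584.3 -115.6  192.6] psi 0.0974 tz [ 1.e-04 -2.e-04 -1.e+00] w 15.302304310267097 f [-1.   0.2 -0.8]
shift units [ 1.399  0.033 -0.028]
wz 0.0
```

Emit:
step_arm(
  plan=[
    [-1,0.5,0.03,0,0,0,0],
    [-1,0.5,0,0,0,0,0],
    [-1,0.4,0,0,0,0,0],
    [-1,0,0,0.5,0,0,0],
    [-1,0,0,0.5,0,0,0],
    [-1,0,0,0.5,0,0,0],
    [-1,0,0,0.5,0,0,0],
    [-1,0,0,0.4,0,0,0],
    [-1,0,0,0.4,0,0,0],
    [-1,0,0,0.3,0,0,0],
    [-1,0,0,0.2,0,0,0],
    [-1,0,0,0.1,0,0,0],
    [-1,0,0,0,0,0,0],
    [-1,0,0,0,0,0,0],
  ],
)

```text
t: 19.55
ee_pos: [579.1, -45.1, 23.2]
orientation: [2.109, 2.327, 0.001]
ft_force: [-0.0, 0.3, 0.3]
width: 15.2
grasp_force: 30.0
```

Emit:
step_arm(
  plan=[
    [-1,0,0,0.05,0,0,0],
    [-1,0,0,0.05,0,0,0],
    [-1,0,0,0.02,0,0,0],
    [-1,0,0,0,0,0,0],
    [-1,0,0,0,0,0,0],
  ],
)

```text
t: 20.18
ee_pos: [578.8, -45.1, 16.7]
orientation: [2.11, 2.328, 0.0]
ft_force: [0.2, -0.1, 0.7]
width: 15.5
grasp_force: 30.0
```

Emit:
step_arm(
  plan=[
    [-0.5,0,0,0,0,0,0],
    [-0.3,0,0,0,0,0,0],
    [-0.3,0,0,0,0,0,0],
    [-0.3,0,0,0,0,0,0],
    [-0.3,0,0,-0.1,0,0,0],
    [-0.3,0,0,-0.3,0,0,0],
    [-0.3,0,0,-0.6,0,0,0],
    [-0.3,0,0,-0.8,0,0,0],
    [-0.3,0,0,-0.8,0,0,0],
    [-0.3,0,0,-0.8,0,0,0],
    [-0.3,-0.6,-0.6,0,0,0,0],
    [-0.3,-0.4,-0.6,0,0,0,0],
    [-0.3,0,-0.6,0,0,0,0],
    [-0.3,0,-0.6,0,0,0,0],
    [-0.3,0,-0.32,0,0,0,0],
    [-0.3,0,0,0,0,0,0],
    [-0.3,0,0,0,0,0,0],
  ],
)

```text
t: 22.3
ee_pos: [449.6, -108.3, 187.2]
orientation: [2.109, 2.327, 0.001]
ft_force: [-0.3, -0.4, -0.3]
width: 31.0
grasp_force: 0.0
```

```bash
python3 - <<'E'
from h import *
T,o=pose(); W=save('wrist','w3'); np.save('pics/w3T.npy',T)
go([444.8,-75.2,27.5],0.097)
E
```

```text
t 22.35 pos [ 449.5 -108.2  187. ] psi 0.0983 tz [ 1.2e-03 -3.0e-04 -1.0e+00] w 30.443493650616446 f [-1.1 -0.2 -1. ]
shift units [ 0.668 -0.033  3.19 ]
wz 0.01
```

View pics/w3.png

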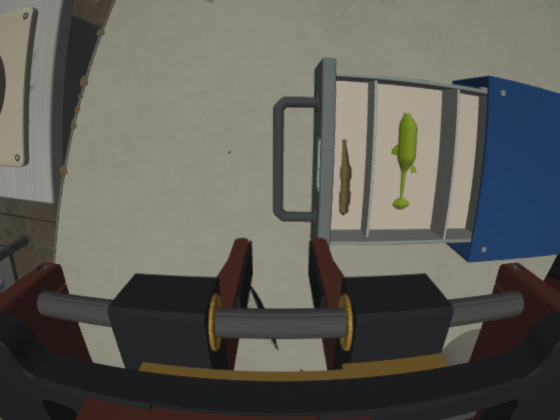

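The fish lies flat in the rear bay at (405,160). The brown lure is still in front at (345,178), and the handle bar at (279,158) lines up with the fingers. Next I'll regrip the handle and push the drawer in.

Emit:
step_arm(
  plan=[
    [-0.3,0.35,-0.02,0,0,0,0],
    [-0.3,0.32,-0.01,0,0,0,0],
    [-0.3,0,0,0.6,0,0,0],
    [-0.3,0,0,0.6,0,0,0],
    [-0.3,0,0,0.6,0,0,0],
    [-0.3,0,0,0.5,0,0,0],
    [-0.3,0,0,0.4,0,0,0],
    [-0.3,0,0,0.3,0,0,0],
    [-0.3,0,0,0.19,0,0,0],
    [-0.3,0,0,0,0,0,0],
    [-0.3,0,0,0,0,0,0],
  ],
)

```text
t: 23.72
ee_pos: [443.9, -75.0, 27.6]
orientation: [2.109, 2.327, 0.001]
ft_force: [0.9, 0.0, -0.3]
width: 30.7
grasp_force: 0.0
```

Emit:
step_arm(
  plan=[
    [-1,0,0,0,0,0,0],
    [-1,0,0,0,0,0,0],
    [-1,0,0,0,0,0,0],
    [-1,0,0,0,0,0,0],
    [-1,0,0,0,0,0,0],
  ],
)

```text
t: 24.35
ee_pos: [444.3, -75.1, 27.5]
orientation: [2.109, 2.326, 0.001]
ft_force: [2.3, 0.6, 4.9]
width: 8.9
grasp_force: 30.0
```

Emit:
step_arm(
  plan=[
    [-1,0,0.05,0,0,0,0],
    [-1,0,0.1,0,0,0,0],
    [-1,0,0.15,0,0,0,0],
    [-1,0,0.2,0,0,0,0],
    [-1,0,0.2,0,0,0,0],
    [-1,0,0.2,0,0,0,0],
    [-1,0,0.2,0,0,0,0],
    [-1,0,0.2,0,0,0,0],
    [-1,0,0.2,0,0,0,0],
    [-1,0,0.2,0,0,0,0],
    [-1,0,0.2,0,0,0,0],
    [-1,0,0.2,0,0,0,0],
    [-1,0,0.2,0,0,0,0],
    [-1,0,0.2,0,0,0,0],
    [-1,0,0.2,0,0,0,0],
    [-1,0,0.15,0,0,0,0],
    [-1,0,0.08,0,0,0,0],
    [-1,0,0.05,0,0,0,0],
    [-1,0,0,0,0,0,0],
  ],
)

```text
t: 26.72
ee_pos: [592.1, -61.6, 27.5]
orientation: [2.109, 2.327, -0.001]
ft_force: [0.5, -6.0, 4.8]
width: 9.5
grasp_force: 30.0
```

Emit:
step_arm(
  plan=[
    [-1,0,0.03,0,0,0,0],
    [-1,0,0.03,0,0,0,0],
    [-1,0,0,0,0,0,0],
    [-1,0,0,0,0,0,0],
  ],
)

```text
t: 27.22
ee_pos: [593.6, -61.4, 27.5]
orientation: [-2.109, -2.327, 0.004]
ft_force: [-3.2, -6.7, 9.0]
width: 9.3
grasp_force: 30.0
```

Emit:
step_arm(
  plan=[
    [-1,0,0.03,0,0,0,0],
    [-1,0,0,0,0,0,0],
    [-1,0,0,0,0,0,0],
  ],
)

```text
t: 27.6
ee_pos: [593.6, -61.4, 27.5]
orientation: [-2.108, -2.326, 0.007]
ft_force: [-7.4, -8.8, 12.8]
width: 9.2
grasp_force: 30.0
```

Emit:
step_arm(
  plan=[
    [-0.6,0,-0.03,0,0,0,0],
    [-0.35,0,0,0,0,0,0],
    [-0.3,0,0,0,0,0,0],
    [-0.3,0,0,0,0,0,0],
    [-0.3,0,0,-0.2,0,0,0],
    [-0.3,0,0,-0.5,0,0,0],
    [-0.3,0,0,-0.8,0,0,0],
    [-0.3,0,0,-0.8,0,0,0],
    [-0.3,0,0,-0.8,0,0,0],
    [-0.3,0,0,-0.8,0,0,0],
    [-0.3,-0.7,-0.5,0,0,0,0],
    [-0.3,0,0,0,0,0,0],
    [-0.3,0,0,0,0,0,0],
  ],
)

```text
t: 29.22
ee_pos: [573.4, -97.3, 222.5]
orientation: [2.111, 2.327, 0.001]
ft_force: [0.7, 0.1, -0.9]
width: 30.6
grasp_force: 0.0
```

```bash
python3 - <<'E'
from h import *
T,o=pose(); W=save('wrist','w4')
def z(p,h): a,d=wray(W,T,*p); return (a+d*(h-a[2])/d[2]).round(1)
go([593,-64,222]); p=wproj(W,T,np.array([593.3,-62,46])); print(p)
v=int(p[1]); g=W['pixels'][v,:,:].astype(int).sum(1); u0=int(p[0]); print(u0-15,g[u0-15:u0+15])
S=save('scene','s2'); c=S['pixels'][170:300,230:400,::-1]; c=cv2.resize(c,(510,390),interpolation=2)
cv2.imwrite('pics/c4.png',np.hstack([cv2.resize(W['pixels'][0:290,260:490,::-1],(285,390))[:, :285],c]))
E
```

```text
t 29.27 pos [573.5 -97.  222.2] psi 0.098 tz [ 1.e-04  3.e-04 -1.e+00] w 30.787674367557226 f [ 0.4 -0.   0.6]
shift units [0.618 0.452 0.005]
(np.float64(302.67816913855086), np.float64(155.92145947587466))
287 [469 470 472 470 469 471 473 475 477 475 456 336 211 206 213 217 221 211
 201 198 292 429 472 477 477 479 479 480 480 477]
```

View pics/c4.png

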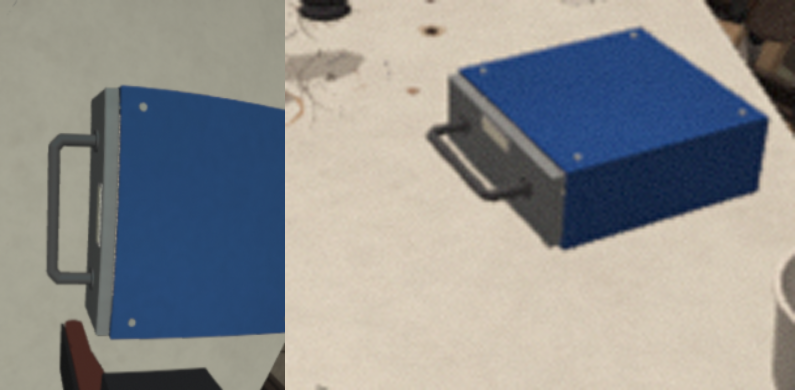

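The drawer is home: the handle is centred at column 302.5 where 302.7 was predicted, and the arm is clear. I'm handing the job in.

```bash
python3 -c "
from workcell import ctrl; print(ctrl.close_job())"
```

```text
the job is handed in; nothing more can be done
None
```

I put the fish lure flat in the rear compartment, pushed the drawer fully home and handed the job in at about 29 s; the brown lure was still in the front compartment when last seen, I disturbed nothing else that I know of, and the hand-in returned no verdict.

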